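# Ready the air blower over a watch movement

## Task

The watch movement on the bench is about to be blown free of dust. First press both open covers of the parts case down until they snap shut, so that no small parts fly off; then draw the air blower up out of its stand and hold it in the air slanted at about 45 degrees, nozzle end down, with the nozzle aimed at the middle of the movement from about 10 cm away. Finish while still holding it there in the gripper, and leave the movement and the other things on the bench where they are.

Things in the scene. Friction and masses are not known exactly. Their poses are not given: they have to be found in the camera images.
- case: Black open-topped parts case fixed to the bench, 84 (its x) x 144 (its y) x 30 mm, two compartments side by side in its y, an aluminium cover over each. Origin: centre of its underside; z up; front (-x) faces the robot, yawed up to 20 degrees. The covers (70 mm hinge to free edge plus an 8 mm finger tab, 64 mm wide, 4 mm thick) hinge at the far side, 37 mm along its +x, 31 mm above the bench.
- cover_left (a joint): Angle of the cover at the case's +y end (centre line at case y = +35 mm). 0 rad = fully shut, level; grows as the free edge, nearer the robot, swings up; stop at 1.05. Starts at 0.8 to 1.0. A weak spring lifts it; near the bottom (from about 0.18 rad) a spring catch resists with 4 to 10 N at the press point, and below about 0.09 rad it snaps shut and is held.
- cover_right (a joint): The same for the equal cover at the case's -y end (centre line at case y = -35 mm).
- cover_left_press (a point): A point on the upper face of the left cover, on its centre line, 55 mm from the hinge axis towards the free edge, 4 mm above the hinge plane; it moves with the cover and its z axis is normal to the cover's upper face. Shut, it lies 35 mm above the bench. On the open cover that face looks up and away from the robot.
- cover_right_press (a point): The same point on the right cover.
- stand: Stand fixed to the bench: dark steel foot 90 x 90 x 10 mm with an upright grey tube 50 mm in diameter, mouth 97 mm above the bench. The tube's top 22 mm are a socket 40 mm in diameter with a ledge for the blower's body; below is a narrower bore for the nozzle. Origin: centre of the underside, on the tube's axis; z up. Stand and movement may change places.
- blower: Straight air blower, 156 mm long, 98 to 196 g: thin steel nozzle 55 mm long, then a plain black cylinder 34 mm in diameter, 95 mm long, and a 6 mm cap. Origin: nozzle tip; z runs along the axis to the cap. Starts upright in the stand, nozzle down, tip 20 mm and body 75 to 170 mm above the bench; lifts straight out (3 mm play), free once the tip is over 97 mm up. Centre of mass 100 mm from the tip.
- movement: Watch movement in its round work holder, standing loose on the bench, 250 g: grey plastic disc 60 mm in diameter and 18 mm high with a brass movement 36 mm in diameter and 7 mm high on top. Origin: centre of the underside; z up.
- movement_top (a point): Centre of the movement's upper face, 25 mm above the bench: the point to aim at.
- jar: Bystander: small amber glass jar with black cap, 40 mm in diameter, 55 mm high, loose. Origin: centre of its underside.
- loupe: Bystander: black eye loupe, 34 mm in diameter, 32 mm high, loose, standing on its narrow end. Origin: centre of its underside.
- driver: Bystander: screwdriver about 150 mm long lying on the bench nearer the robot. Origin: under its middle; x along its length towards the tip.

How it is judged (in metres and radians):
On the way, in this order (a step that is already met when the one before it is completed fails the run):
1. both covers of the parts case are snapped shut (value of joint each of cover_left, cover_right below 0.05 rad), for 0.2 s.
2. the blower is drawn up clear of its stand (z of blower in the frame of stand above 0.1 m and contact force between blower and the fingers above 1 N), for 0.1 s.
At the end, for the whole second after the job is handed in: Both covers under 0.05 rad. Blower in the gripper, touching nothing else, slanted 29 to 61 degrees from upright, nozzle tip lowest and over 60 mm above the bench; the middle of the movement's top is 40 to 160 mm ahead of the tip along the axis and within 28 mm of the axis each way (all of step 1 and angle between blower's own z axis and vertical between 0.5 and 1.07 rad and height (world z) of blower above 0.06 m and z of movement_top in the frame of blower between -0.16 and -0.04 m and x of movement_top in the frame of blower between -0.028 and 0.028 m and y of movement_top in the frame of blower between -0.028 and 0.028 m and contact force between blower and the fingers above 1 N and contact force between blower and stand below 0.1 N and contact force between blower and movement below 0.1 N and contact force between blower and case below 0.1 N and contact force between blower and jar below 0.1 N and contact force between blower and loupe below 0.1 N and contact force between blower and driver below 0.1 N); the arm keeps its last pose, push and grip.
It fails at once if the movement is pushed more than 15 mm (distance of movement from where it was at the start of the episode above 0.015 m).
It fails at once if the jar is moved more than 30 mm (distance of jar from where it was at the start of the episode above 0.03 m).
It fails at once if the loupe is moved more than 30 mm (distance of loupe from where it was at the start of the episode above 0.03 m).
It fails at once if the screwdriver is moved more than 30 mm (distance of driver from where it was at the start of the episode above 0.03 m).
It also fails if it takes over 64 s, if anything falls off the work surface, if the arm or the gripper's body presses on something with over 40 N, if the wrist force passes 120 N, or if a joint passes its speed limit or range.

## Robot

A 7-joint arm with a two-finger parallel gripper is mounted at the origin on the work surface. World frame = base frame: x ahead of the robot, y to its left, z up, the work surface at z = 0. Lengths are in m, angles in degrees, forces in N, time in s.
With the tool pointing down it reaches from about 0.4 to 0.85 m from the base axis. Payload 4.4 kg.
Tool frame: the origin (TCP) lies between the finger pads; the fingertips stand 19 mm ahead of it and the grasp point (between the pads) is the TCP; z points along the fingers, x is the direction in which the jaws open and shut, and the axes are right-handed (so a half turn about z gives the same grasp; the last joint's range is limited). The gripper opens to 94 mm and grips with 3 to 60 N. Pads are 16 mm wide; open, the fingers measure 119 mm over their backs; the gripper's body (75 mm by 177 mm) begins 78 mm behind the grasp point.
Start: joints at [-69.087, 36.005, 2.206, 86.941, -1.547, 57.084, -1.146], TCP at [0.271, 0.591, 0.224] pointing down, gripper open.
Joint ranges: [-175.42, 175.42], [-21.48, 121.26], [-71.46, 75.88], [10.55, 141.38], [-63.04, 243.04], [13.31, 113.54], [-168.57, 168.57]. Speed limits (degrees/s): [147.25, 147.25, 180, 180, 180, 180, 180].

## Interface

Orientations are given as a 3x3 rotation matrix whose columns are the frame's x, y, z axes.
In Python, from station import env, imaging gives the robot as it stands. Calls block until the motion is done:
- env.movep(position, orientation): joint-space move of the TCP to a pose.
- env.line_to(position, feed=0.15, rot=None, guard=None): straight line of the TCP; rot=None keeps the orientation; feed is the mean speed in m/s. With guard (N) it stops when the force on the tool has changed by that much, and returns True; else False.
- env.movej(angles): joint-space move.
- env.gripper_open() and env.close_gripper(): open the fingers fully, or close them until they stop; the grip force is fixed at half the most.
- env.dwell(seconds).
- env.inverse_kinematics(position, orientation): joint angles nearest the present ones, or None.
- env.get_obs(): the state.
- imaging.camera(name): name is "scene" or "top" or "wrist"; returns the picture (480x640x3 uint8, blue, green, red); there is no depth.
- imaging.calibration(name): a dict with "fx", "fy", "cx", "cy" (pixels), "eye" and "rotation" of the camera in the world. Camera axes: x right, y up, looking along -z (the intrinsics and any distortion apply to the point x, -y, -z); pixel columns grow to the right and rows downward; lengths in m; the calibration is good to about 2 mm. The wrist camera is an equidistant fisheye: a pixel r from the principal point sees the ray r / f radians off the axis. A picture is of the moment at which its call begins: read the wrist's pose just before it. calibration takes no time and is no camera call; for the wrist camera it gives the pose at the moment of the call.
A pose or a line that the arm cannot do raises env.IKError and nothing moves.
- env.hand_in(): hands the job in, once; it reports no verdict.
The state is a dict: "t": time; "joints": joint angles; "dq": joint speeds; "tau": joint torques, N m; "position": TCP position; "eef_rot": TCP orientation; "ft_force": force on the tool from outside, world axes, zero at the start; "torque": the same for the moment, N m; "grip_width": finger opening in m.
Only numpy, scipy, OpenCV 4.12 (cv2) and the standard library are available. Lean on these libraries where they do the work, as an engineer would, in place of code of your own. Each camera call takes 0.05 s, during which the arm holds its last target. There are 200 camera calls.

## Working session

There is one attempt and no reset: what is moved stays moved. The work goes in short steps, each a Python script; the robot and the scene stay as the last script left them, time stands still between calls to the robot, and variables do not carry over. Pictures are saved under pics/ and viewed, about 8 in all and at most 12, crops included, and the job is handed in when it is done.

```bash
ls; mkdir -p pics; python3 - <<'E'
from station import env, imaging
import cv2
for n in ("scene","top"):
    im=imaging.camera(n); cv2.imwrite(f"pics/{n}0.png",im)
    print(n,imaging.calibration(n))
print(env.get_obs()["t"])
E
```

```text
pics
scene {'fx': 501.2342831406968, 'fy': 501.2342831406968, 'cx': 319.62087551522006, 'cy': 236.29467521774674, 'eye': array([1.13628476, 0.34863931, 0.5166287 ]), 'rotation': array([[-0.51995085, -0.49456923,  0.69645703],
       [ 0.85400898, -0.28391063,  0.43596263],
       [-0.01788214,  0.8214597 ,  0.56998614]])}
top {'fx': 503.55143159375694, 'fy': 503.55143159375694, 'cx': 316.80964315493435, 'cy': 242.33652018206234, 'eye': array([0.47536309, 0.00418336, 1.0025466 ]), 'rotation': array([[ 0.00448259,  0.99209741, -0.12538993],
       [-0.99952113,  0.00828429,  0.02981401],
       [ 0.03061716,  0.12519624,  0.99165946]])}
0.1
```

View pics/scene0.png

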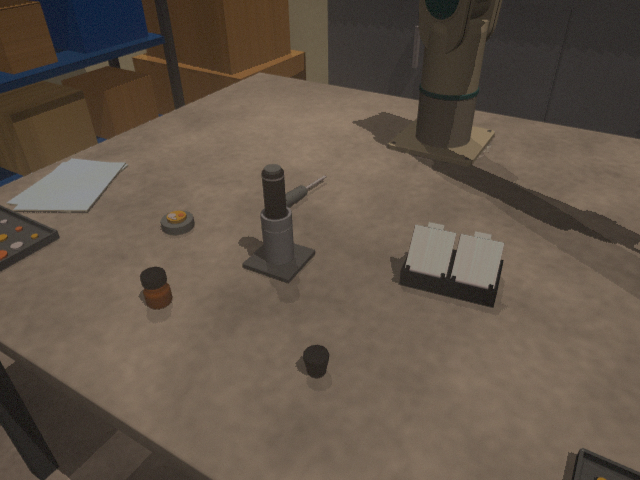

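View pics/top0.png

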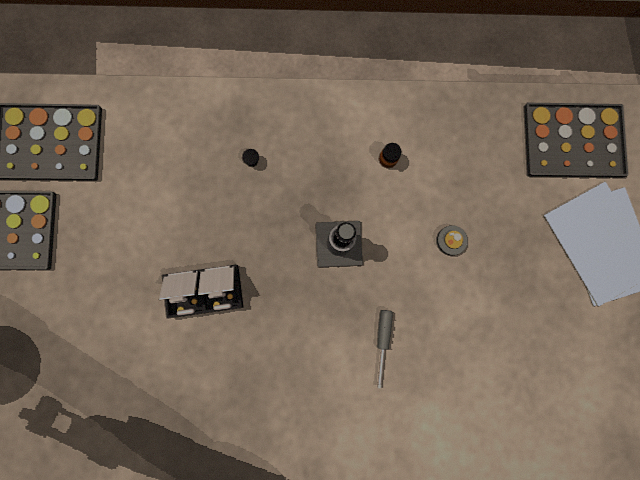

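The scene view shows the case with open covers (450,265), blower in stand (275,220), movement (178,222), jar (155,288), loupe (316,360) and driver (305,190). In the top view, they are at case (203,292), stand (340,243), movement (453,240), jar (390,154), loupe (250,157) and driver (383,350). I'll zoom in for the corners.

```bash
python3 - <<'E'
import cv2,numpy as np
a=cv2.imread("pics/top0.png")[250:330,150:255]; b=cv2.imread("pics/scene0.png")[215:310,390:515]
c=cv2.imread("pics/top0.png")[205:280,305:480]
r=lambda i,s:cv2.resize(i,None,fx=s,fy=s,interpolation=cv2.INTER_CUBIC)
o=np.zeros((600,800,3),np.uint8)
A=r(a,3.6);B=r(b,3.2);C=r(c,3.6)
o[:A.shape[0],:A.shape[1]]=A; o[:B.shape[0],395:395+B.shape[1]]=B; o[310:310+C.shape[0],:C.shape[1]]=C
cv2.imwrite("pics/crop1.png",np.clip(o.astype(float)*1.6,0,255).astype(np.uint8))
E
```

```text
(no output)
```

View pics/crop1.png

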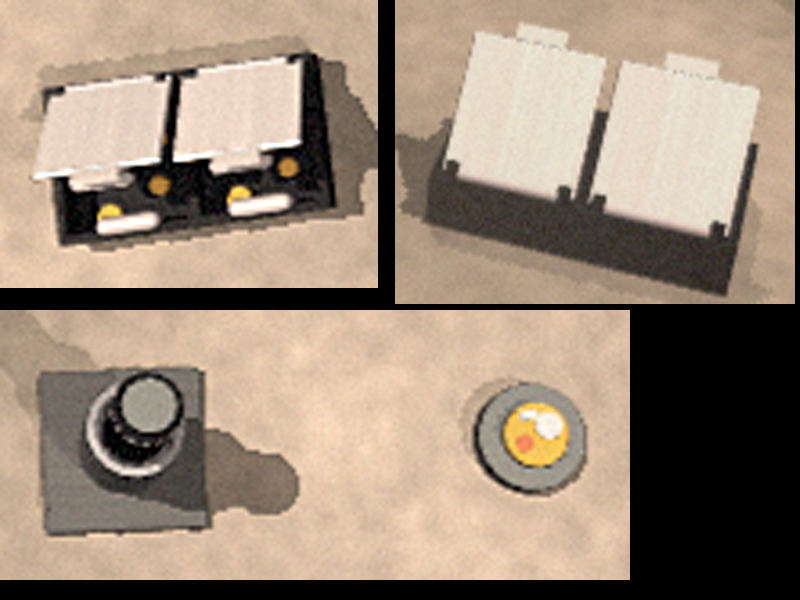

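```bash
cat >h.py <<'E'
from station import env, imaging
import numpy as np
def ray(n,u,v,z):
    c=imaging.calibration(n)
    d=c["rotation"]@np.array([(u-c["cx"])/c["fx"],-(v-c["cy"])/c["fy"],-1])
    return c["eye"]+d*(z-c["eye"][2])/d[2]
def proj(n,p):
    c=imaging.calibration(n); q=c["rotation"].T@(np.array(p)-c["eye"])
    return np.array([c["cx"]+c["fx"]*q[0]/-q[2], c["cy"]-c["fy"]*q[1]/-q[2]])
E
python3 - <<'E'
from h import *
np.set_printoptions(precision=4,suppress=True)
FL=ray("top",167.2,318.1,.03);FR=ray("top",243.3,307.5,.03)
y=(FL-FR);print("len",np.linalg.norm(y));y/=np.linalg.norm(y);x=np.array([y[1],-y[0],0])
c=(FL+FR)/2+.042*x;c[2]=0;print("case top",c,np.degrees(np.arctan2(x[1],x[0])))
BR=ray("scene",400.3,284.4,0);BL=ray("scene",493.75,307.5,0)
y=(BL-BR);print("len",np.linalg.norm(y));y/=np.linalg.norm(y);x=np.array([y[1],-y[0],0])
print("case scene",(BR+BL)/2-.042*x,np.degrees(np.arctan2(x[1],x[0])))
print("cap",ray("top",346.7,230.8,.176),"rim",ray("top",341.9,237.5,.097),"foot",ray("top",339.4,243.6,.01))
print("cap scene",ray("scene",273,170,.176))
print("mov",ray("top",453.9,239.4,.025),ray("scene",177.5,216,.025))
print("jar",ray("top",390.5,152,.055),"loupe",ray("top",250.5,157,.032),"drv",ray("top",386,312,.01),ray("top",380,387,.01))
E
```

```text
len 0.14459727636243933
case top [0.5032 0.1922 0.    ] 8.167149091997217
len 0.14277267592650558
case scene [0.5035 0.1981 0.    ] 8.358752166472227
cap [ 0.5996 -0.0703  0.176 ] rim [ 0.5991 -0.0686  0.097 ] foot [ 0.5987 -0.0706  0.01  ]
cap scene [ 0.6076 -0.0611  0.176 ]
mov [ 0.6071 -0.2961  0.025 ] [ 0.6101 -0.289   0.025 ]
jar [ 0.774  -0.1673  0.055 ] loupe [0.7671 0.107  0.032 ] drv [ 0.4643 -0.1621  0.01  ] [ 0.3212 -0.1486  0.01  ]
```

```bash
cat >>h.py <<'E'
np.set_printoptions(precision=4,suppress=True)
def down(deg):  # tool down, jaw axis x at this world yaw
    a=np.radians(deg); x=np.array([np.cos(a),np.sin(a),0]); z=np.array([0,0,-1.]); return np.c_[x,np.cross(z,x),z]
CASE=np.array([.5033,.195,0]); CY=8.25
def case(p):
    a=np.radians(CY); return CASE+np.array([[np.cos(a),-np.sin(a),0],[np.sin(a),np.cos(a),0],[0,0,1]])@p
def tcp_at(th,y,r=.056):  # fingertip's near-robot lower edge on the cover face, tool upright
    return case(np.array([.037-r*np.cos(th)+.004*np.sin(th)+.008, y, .031+r*np.sin(th)+.004*np.cos(th)+.019]))
E
cat > press.py <<'E'
from h import *
import sys,cv2
y=float(sys.argv[1]); R=min((down(CY+90),down(CY-90)),key=lambda R:np.ptp((env.inverse_kinematics(tcp_at(1.0,y)+[0,0,.06],R) or [1e3]) if not isinstance(env.inverse_kinematics(tcp_at(1.0,y)+[0,0,.06],R),np.ndarray) else np.abs(env.inverse_kinematics(tcp_at(1.0,y)+[0,0,.06],R)-np.array(env.get_obs()["joints"]))))
env.close_gripper()
env.movep(tcp_at(1.05,y)+[.02,0,.06],R)
env.line_to(tcp_at(1.05,y)+[.003,0,.008],feed=.15)
for th in (.9,.7,.5,.35,.22):
    g=env.line_to(tcp_at(th,y),feed=.06,guard=25)
    print(th,g,env.get_obs()["ft_force"])
g=env.line_to(tcp_at(0,y)-[0,0,.003],feed=.03,guard=25); o=env.get_obs(); print("end",g,o["ft_force"],o["position"],tcp_at(0,y),o["t"])
env.line_to(o["position"]+[0,0,.09],feed=.2)
cv2.imwrite(f"pics/wr{int(y*1000)}.png",imaging.camera("wrist")); cv2.imwrite(f"pics/sc{int(y*1000)}.png",imaging.camera("scene"))
print(env.get_obs()["t"])
E
sed -i 's/; R=min.*$/; R=pick(tcp_at(1.0,y)+[0,0,.06],(down(CY+90),down(CY-90)))/' press.py
cat >>h.py <<'E'
def pick(p,Rs):  # the orientation that needs least joint travel
    q0=np.array(env.get_obs()["joints"]); c=[]
    for R in Rs:
        q=env.inverse_kinematics(p,R)
        if q is not None: c.append((np.abs(np.array(q)-q0).max(),len(c),R,q))
    c.sort(); print("ik",c[0][0],np.array(c[0][3])); return c[0][2]
E
python3 press.py 0.035
```

```text
ik 67.43076190726111 [-23.0207  33.8438  -6.1753 104.3349   5.1278  42.0897  66.2843]
0.9 False [-0.5031  0.2334  0.1898]
0.7 False [-0.6036 -0.2004 -0.1743]
0.5 False [-0.5159  0.0863 -0.4012]
0.35 False [ 0.0143 -0.346   0.6173]
0.22 False [0.3985 0.4782 0.834 ]
end True [-1.3951 -2.1847 10.6196] [0.4875 0.2281 0.0541] [0.4874 0.2281 0.054 ] 5.8167
6.525
```

View pics/sc35.png

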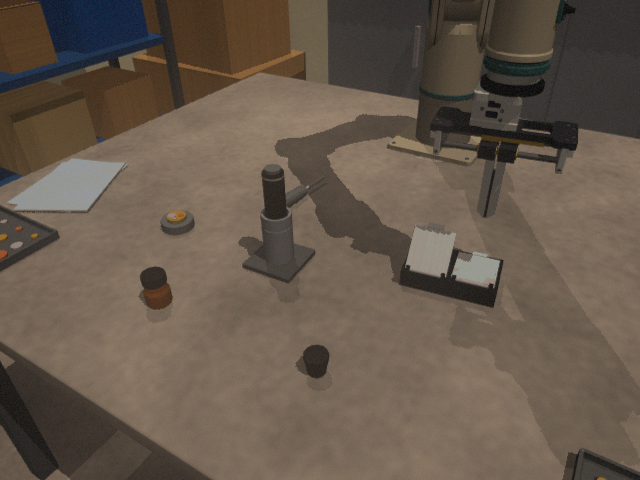

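View pics/wr35.png

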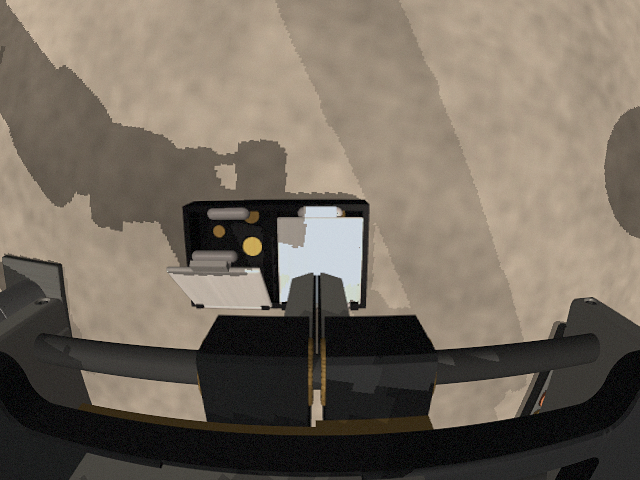

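The left cover is flat and shut in both views: (476,268) in scene, (320,250) in wrist. The right one is still open. I'll press it next.

```bash
python3 press.py -0.035 && python3 - <<'E'
from h import *
import cv2
a=cv2.imread("pics/sc-35.png")[215:310,390:515]; w=cv2.imread("pics/wr-35.png")[150:350,150:450]
o=np.zeros((400,800,3),np.uint8)
A=cv2.resize(a,None,fx=3,fy=3);o[:285,:375]=A;W=cv2.resize(w,(420,280));o[:280,378:798]=W
cv2.imwrite("pics/c2.png",o)
# IK survey for the final pose
B=np.array([.602,-.067,0]);M=np.array([.608,-.293,.025]);q0=env.get_obs()["joints"]
for hd in range(0,360,30):
    h=np.array([np.cos(np.radians(hd)),np.sin(np.radians(hd)),0]);u=(h+[0,0,1])/2**.5
    for s in (1,-1):
        x=s*np.cross([0,0,1],h); R=np.c_[x,np.cross(-u,x),-u]
        q=env.inverse_kinematics(M+u*.208,R)
        yaw=np.degrees(np.arctan2(x[1],x[0])); q2=env.inverse_kinematics(B+[0,0,.128],down(yaw))
        print(hd,s,q if q is None else np.array(q).round(),None if q2 is None else np.array(q2).round())
E
```

```text
ik 8.386924622187179 [-15.6848  32.7983  -6.6766 106.6791   5.5273  40.8319  72.7578]
0.9 False [0.0822 0.0048 0.3394]
0.7 False [-0.5712  0.056   1.2427]
0.5 False [-0.4704 -0.3496  0.0024]
0.35 False [-0.4686  0.6217  0.4273]
0.22 False [ 0.0178 -0.2532  0.0316]
end True [-1.1267 -1.1998 10.0535] [0.4975 0.1588 0.0541] [0.4974 0.1588 0.054 ] 9.825
10.5333
0 1 None [ 7. 39. -5. 99.  5. 42. 89.]
0 -1 None [-30.  57.  65. 100. -58.  64. -35.]
30 1 None [ 12.  40. -14.  99.  13.  43. 112.]
30 -1 None [-18.  44.  37. 100. -35.  48. -24.]
60 1 [ -2.  60. -10.  61.  42.  93. 130.] [ 18.  41. -23.  99.  21.  45. 135.]
60 -1 [-24.  67.  48.  62.  -3.  81. -21.] [-14.  42.  29. 100. -27.  45.  -1.]
90 1 [ -6.  45. -11.  99.  57.  67. 127.] [ 23.  42. -31.  99.  29.  47. 158.]
90 -1 [-39.  54.  47. 100.  13.  42. -15.] [ -9.  41.  20. 100. -19.  43.  21.]
120 1 [ -9.  35.  -3. 131.  94.  44. 110.] [-30.  57.  65. 100. -58.  64. -95.]
120 -1 [ 27.  49. -61. 130.  94.  84. -64.] [ -3.  40.  12. 100. -11.  42.  44.]
150 1 None [-30.  57.  65. 100. -58.  64. -65.]
150 -1 None [  2.  39.   3. 100.  -3.  41.  66.]
180 1 [ 91.  48. -64. 138. 154.  21. 167.] [-30.  57.  65. 100. -58.  64. -35.]
180 -1 [ 89.  47. -61. 138. 162.  20. -21.] [ 7. 39. -5. 99.  5. 42. 89.]
210 1 [ 65.  41.  -9. 109. -60.  47.  47.] [-18.  44.  37. 100. -35.  48. -24.]
210 -1 [  64.   41.   -8.  109.  -60.   47. -133.] [ 12.  40. -14.  99.  13.  43. 112.]
240 1 [ 53.  55.   5.  73. -44.  81.  46.] [-14.  42.  29. 100. -27.  45.  -1.]
240 -1 [  40.   59.   34.   74.  -62.   94. -123.] [ 18.  41. -23.  99.  21.  45. 135.]
270 1 None [ -9.  41.  20. 100. -19.  43.  21.]
270 -1 None [ 23.  42. -31.  99.  29.  47. 158.]
300 1 None [ -3.  40.  12. 100. -11.  42.  44.]
300 -1 None [-30.  57.  65. 100. -58.  64. -95.]
330 1 None [  2.  39.   3. 100.  -3.  41.  66.]
330 -1 None [-30.  57.  65. 100. -58.  64. -65.]
```

View pics/c2.png

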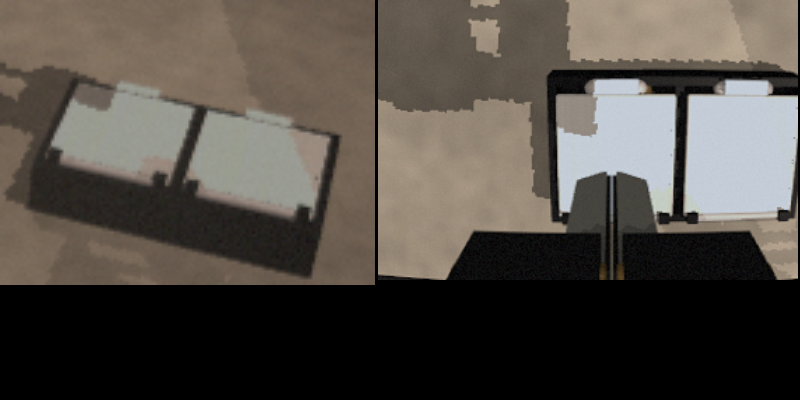

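Both covers are flat and shut in the two views. Next is a close look at the blower from above.

```bash
cat >>h.py <<'E'
def wray(c,u,v,z):
    d=np.array([u-c["cx"],v-c["cy"]]); r=np.hypot(*d); t=r/c["fx"]
    k=np.array([np.sin(t)*d[0]/r,-np.sin(t)*d[1]/r,-np.cos(t)]); d=c["rotation"]@k
    return c["eye"]+d*(z-c["eye"][2])/d[2]
E
python3 - <<'E'
from h import *
import cv2,pickle
p=np.array(env.get_obs()["position"]); env.line_to([p[0],p[1],.28],feed=.25)
env.gripper_open()
env.movep([.602,-.10,.28],down(0))
env.dwell(.2)
c=imaging.calibration("wrist"); im=imaging.camera("wrist"); cv2.imwrite("pics/w3.png",im); pickle.dump(c,open("c3.pkl","wb"))
print(c["eye"],c["fx"],env.get_obs()["position"],env.get_obs()["t"],np.array(env.get_obs()["joints"]))
E
```

```text
[ 0.6009 -0.0279  0.4403] 371.64829954431775 [ 0.602  -0.0988  0.2801] 14.0083 [ -5.1745  30.5959  19.2147  89.9518 -11.0502  61.329   17.0068]
```

View pics/w3.png

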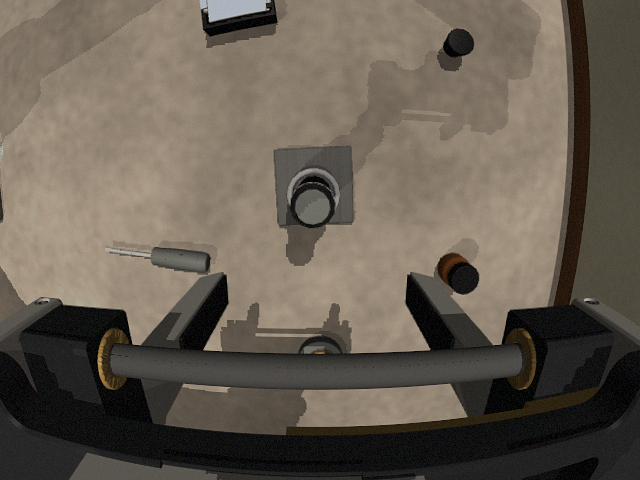

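The cap's top is centred at about (313,207), the tube mouth at (314,193), and the foot at (314,186).

```bash
python3 - <<'E'
from h import *
import pickle
c=pickle.load(open("c3.pkl","rb"))
print(wray(c,313,207,.176),wray(c,314,193,.097),wray(c,314,186,.01), wray(c,321,353,.025))
E
```

```text
[ 0.5985 -0.0673  0.176 ] [ 0.5987 -0.0659  0.097 ] [ 0.5981 -0.0673  0.01  ] [ 0.6074 -0.2772  0.025 ]
```

```bash
python3 - <<'E'
from h import *
import cv2
B=np.array([.5985,-.067,0]);M=np.array([.608,-.293,.025])
env.movep(B+[0,0,.24],down(0))
print("down",env.line_to(B+[0,0,.128],feed=.1,guard=15))
env.close_gripper(); o=env.get_obs(); print("w",o["grip_width"],o["position"],o["ft_force"])
env.line_to(B+[0,0,.262],feed=.1); o=env.get_obs(); print("w",o["grip_width"],o["ft_force"],o["t"])
env.dwell(.2)
h=np.array([0,1,0]);u=(h+[0,0,1])/2**.5;x=np.array([1.,0,0]);R=np.c_[x,np.cross(-u,x),-u]
F=M+u*.208
env.movep(F+[0,0,.07],R)
env.line_to(F,feed=.1); env.dwell(.3)
o=env.get_obs(); print(o["position"],F,o["grip_width"],o["ft_force"],o["t"])
cv2.imwrite("pics/s4.png",imaging.camera("scene"));cv2.imwrite("pics/t4.png",imaging.camera("top"))
a=cv2.imread("pics/s4.png")[100:330,120:440];b=cv2.imread("pics/t4.png")[150:330,300:520]
p=np.zeros((600,800,3),np.uint8);A=cv2.resize(a,(400,288));C=cv2.resize(b,(400,327));
p[:288,:400]=A;p[:327,400:]=C;cv2.imwrite("pics/c4.png",np.clip(p[:330]*1.5,0,255).astype(np.uint8))
E
```

```text
down False
w 0.033689046386818695 [ 0.5985 -0.067   0.128 ] [ 0.4404 -0.5831 -0.3113]
w 0.033865570512350035 [-0.2259 -0.3025 -1.883 ] 18.0417
[ 0.6082 -0.1458  0.1725] [ 0.608  -0.1459  0.1721] 0.03330342032011426 [-0.3807  0.2385 -2.3012] 20.0167
```

View pics/c4.png

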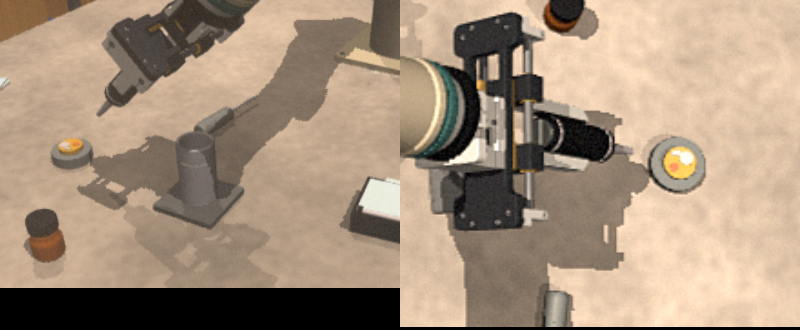

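```bash
python3 - <<'E'
from h import *
M=np.array([.608,-.293,.025]);u=np.array([0,1,1])/2**.5
T=M+.1*u
print("tip exp",proj("top",T),proj("scene",T),"seen (427.6,232.5) (198.4,192)")
print("shoulder exp",proj("top",T+.055*u),proj("scene",T+.055*u))
# triangulate tip
A=[];b=[]
for n,(x,y) in (("top",(427.6,232.5)),("scene",(198.4,192))):
    e=imaging.calibration(n)["eye"];d=ray(n,x,y,0)-e;d/=np.linalg.norm(d);P=np.eye(3)-np.outer(d,d);A.append(P);b.append(P@e)
t=np.linalg.solve(sum(A),sum(b));print("tip",t,T)
E
```

```text
tip exp [425.5224 233.506 ] [199.4712 190.896 ] seen (427.6,232.5) (198.4,192)
shoulder exp [408.9233 230.1481] [213.6567 175.9078]
tip [ 0.6094 -0.2257  0.0935] [ 0.608  -0.2223  0.0957]
```

```bash
python3 - <<'E'
from h import *
env.hand_in(); print(env.get_obs()["t"],env.get_obs()["grip_width"])
E
```

```text
the job is handed in; nothing more can be done
the job is handed in; nothing more can be done
```

I pressed both covers shut, drew the blower straight up out of its stand, and handed the job in with the gripper still holding it slanted over the movement. The clock stood at about 20 s of the allowed 64 s. No verdict is reported.

- **Covers:** both lay flat in the scene and wrist pictures taken after the presses. The last picture shows only part of the case, with the visible cover still shut. I did not recheck both covers at the end.
- **Blower:** it was commanded to 45 degrees with the nozzle tip 100 mm from the centre of the movement's top. In the last two views the tip was within about 4 mm of the planned point, roughly 94 mm above the bench. I checked only the tip, so the slant rests on the gripper pose and the grip.
- **Grip:** the last finger opening was 33.3 mm on the 34 mm body.
- **Other objects:** the last views showed the movement, jar and stand where they started. I did not measure the loupe or screwdriver again.
- **Disagreement:** the scene and top cameras differed by 6 to 12 mm on positions. For the movement I used a position between the two. For the blower, the wrist camera's close look gave a position between the other two, and I used that.

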